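Shut and lock a terminal cover with its quarter-turn fastener

TASK

Swing the open terminal cover of the unfinished distribution unit fully shut, then press its black wing knob down against the spring, turn it a quarter turn clockwise and let go, so that its cam catches and holds the cover shut. How deep the knob must go differs from unit to unit: feel for the bottom, and force neither knob nor cover. Leave the finished unit and everything else on the bench alone.

Things in the scene. Friction and masses are not known exactly. Their poses are not given: they have to be found in the camera images.
- unit: unfinished unit, fixed, on its back: 260 (x) x 200 (y) x 112 mm high; origin centre of underside. +x: row of ten breakers, tops 112 mm up, at x 25 to 115. -x: terminal compartment, its cover hinged along y at x +15, z 89 mm. Knob axis with cover shut: x -103, y 0; cover's top face then 89 mm up. An orange slotted receptacle stands under the knob.
- cover (a joint): cover hinge, rad: 0 shut, larger is open; starts 0.4 to 0.9. Stiff hinge: the cover stays where it is left; 0.1 to 0.25 N m closes it. Cover: pale grey plate 145 mm from hinge to free edge, 186 mm wide, 3 mm thick, bare upper face on both sides of the knob. Shut, it rests on a rubber seal (gives 0.1 mm per N); over 40 N on the plate bends it.
- stud (a joint): knob pressed in along its axis, m: 0 out, sprung (4 N plus 0.6 N per mm). At 0 its foot sits in the receptacle's slot: turns 0.2 rad at most. Free to turn at 3 to 10 mm, different on each unit; a bottom follows 1.5 mm deeper, 20 N per mm more. Till there under 11 N. Over 25 N of foot on receptacle, down or sideways, breaks it. Caught, it stays 2 to 8 mm in.
- head (a joint): turn of the knob, rad: 0 unlocked, wing along the unit's x; grows clockwise seen from above; locked at 1.57, wing along y, pointing at red dashes on the cover; stop at 1.70. Pressed, it turns with under 0.1 N m. Let go beyond 1.35, the spring pulls the foot up into a V notch that centres and holds it at 1.57.
- knob_grip (a point): middle of the knob's wing (moves with cover and knob): wing 36 mm long, 10 mm thick, 20 mm high, black with a white line on top. Below it, 10 mm under this point, a round flange 40 mm across, 5 mm thick: fingertips can bear on it. x along the wing, z up its axis. Out, with the cover shut, the point is 30 mm above the cover.
- cover_edge (a point): middle of the cover's free edge, on its upper face, 27 mm beyond the knob axis; z is the upper face's normal, y along the edge.
- cover_hinge (a point): middle of the hinge line, level with the cover's upper face; knob axis 118 mm and free edge 145 mm from it. The cover turns about y here.
- unit_done: finished unit, the same size and build, its cover shut and its knob locked (wing crosswise); fixed; origin centre of underside. Leave alone.
- breaker_a_mid (a point): loose pale breaker, 88 x 72 x 17 mm, on its side; point at its centre. Leave alone.
- breaker_b_mid (a point): loose black breaker, 88 x 72 x 17 mm, on its side; point at its centre. Leave alone.
- screwdriver_grip (a point): loose green-handled screwdriver; point at the handle's middle. Leave alone.
- tape_mid (a point): yellow roll of tape, 84 mm across, 18 mm high; point at its centre. Leave alone.
- rail_piece: loose piece of mounting rail, 160 x 35 x 8 mm; origin centre of underside. Leave alone.
- driver_mid (a point): cordless driver lying on its side, 200 x 180 mm, 56 mm high; point in its barrel. Leave alone.

How it is judged:
By the outcome, as a careful person would: the job done as asked, in the order asked, and still so for the second after the job is handed in, with the robot touching nothing.
It also fails if it takes over 64 s, if anything falls off the work surface, if the arm or the gripper's body presses on something with over 40 N, if the wrist force passes 120 N, or if a joint passes its speed limit or range.

ROBOT

A 6-joint arm with a two-finger parallel gripper is mounted at the origin on the work surface. World frame = base frame: x ahead of the robot, y to its left, z up, the work surface at z = 0. Lengths are in mm, angles in rad, forces in N, time in s.
With the tool pointing down it reaches from about 375 to 900 mm from the base axis. Payload 3.1 kg.
Tool frame: the origin (TCP) lies midway between the tips of the shut fingers; the grasp point (between the pads) lies 19 mm behind it; y points along the fingers, z is the direction in which the jaws open and shut, and the axes are right-handed (so a half turn about y gives the same grasp; the last joint's range is limited). The gripper opens to 87 mm and grips with 3 to 60 N. Pads are 19 mm wide; open, the fingers measure 117 mm over their backs; the gripper's body (75 mm by 190 mm) begins 51 mm behind the grasp point.
Start: joints at [-1.468, 0.527, 1.433, -0, 1.181, -0.178], TCP at [173.827, -600.317, 222.548] pointing down, gripper open.
Joint ranges: [-3.08, 3.08], [-0.75, 2.2], [0.22, 2.44], [-1.43, 4.57], [0, 2.65], [-2.85, 2.85]. Speed limits (rad/s): [2.79, 2.79, 3.14, 3.14, 3.14, 3.14].

INTERFACE

Orientations are given as [roll, pitch, yaw] about the fixed x, y, z axes, in that order (R = Rz(yaw) Ry(pitch) Rx(roll)).
In Python, from station import r, eyes, hand_in gives the robot as it stands.
- The arm moves only by the shell command python3 -m pendant 'ROWS' [FORCE]. ROWS is JSON, a list of rows, each an object with "travel": the shift along the world's x, y, z in cm, a list of three; "roll": the turn about the world's z in units of 5 degrees (1.0 is 5 degrees); "grip": the gripper's target within -1 to 1 (shut at 1, half-way at 0, fully open at -1). In form: [{"travel": [tx, ty, tz], "roll": roll, "grip": grip}, ...]. A call has 1 to 12 rows; each row shifts and turns the commanded pose from where the row before left it; what a row does not reach is not made up. A row lasts 1/12 s, in which the tool goes at most 41.7 mm and 7.16 degrees, less where a joint would pass 70% of its speed; a pose out of reach is approached as far as the arm can. A call with a gripper value outside its range is refused whole. The fingers move at their own pace and stop on an object; FORCE is the grip in N (left out, the last holds). Time passes only in rows, so rows that do not move let the fingers close. It gives the time, the measured TCP pose, the force and the opening at its end, in the units of the state.
- r.read_state(): the state, without advancing time (a new reading comes with each control period).
- eyes.snapshot(name): name is "scene" or "top" or "wrist"; returns a dict with "img" (384x512x3 uint8, red, green, blue), "mtx" (3x3 intrinsics, pixels), "extrinsics" (4x4, takes a point from world to camera coordinates). Camera axes: x right, y down, z forward; pixel columns grow to the right and rows downward; lengths in mm; the calibration is good to about 2 mm. A picture is of the moment at which its call begins. There is no depth.
- hand_in(): hands the job in, once; it reports no verdict.
The state is a dict: "t": time; "qpos": joint angles; "joint_velocities": joint speeds; "joint_efforts": joint torques, N m; "tcp_pos": TCP position; "tool_rot": TCP orientation; "force": force on the tool from outside, world axes, zero at the start; "moment": the same for the moment, N m; "grip_width": finger opening in mm.
Only numpy, scipy, OpenCV 4.12 (cv2) and the standard library are available. Lean on these libraries where they do the work, as an engineer would, in place of code of your own. Each camera call takes 0.05 s, during which the arm holds its last target.

## Working session

There is one attempt and no reset: what is moved stays moved. The work goes in short steps, Python scripts to look and compute and a shell command to move; the robot and the scene stay as the last step left them, time stands still between calls to the robot, and variables do not carry over. Pictures are saved under pics/ and viewed, and the job is handed in when it is done.

```bash
ls; mkdir -p pics; python3 - <<'E'
from station import r, eyes
import cv2
s=r.read_state(); print(s)
for n in ["scene","top","wrist"]:
    d=eyes.snapshot(n); cv2.imwrite(f"pics/{n}0.png",cv2.resize(d["img"][:,:,::-1],(800,600),interpolation=cv2.INTER_CUBIC))
    print(n,d["mtx"].tolist(),d["extrinsics"].tolist())
E
```

```text
pics
{'t': 0.0, 'qpos': array([-1.46750219e+00,  5.28464965e-01,  1.43389962e+00, -1.22399767e-05,
        1.18135338e+00, -1.78514974e-01]), 'joint_velocities': array([ 0.00077073, -0.00170142,  0.00018766, -0.00166732, -0.00125529,
        0.00023446]), 'joint_efforts': array([-9.35920610e-06, -4.40043962e+01, -1.76592153e+01,  6.33513811e-02,
        5.82033175e-02, -1.66176224e-04]), 'tcp_pos': array([ 173.74915356, -599.61385663,  221.57320276]), 'tool_rot': array([-1.57288987e+00,  3.66253448e-04, -2.85977927e+00]), 'force': array([-0.33768728, -0.42771571,  0.28092189]), 'moment': array([0.04663253, 0.05750244, 0.03153208]), 'grip_width': 87.47463929988452}
scene [[365.1071377863041, 0.0, 251.1363810077542], [0.0, 365.1071377863041, 191.1936970562368], [0.0, 0.0, 1.0]] [[0.8881997477797579, 0.45945640781824687, -0.001008642021394215, -455.6363579599822], [0.29402200799127504, -0.570073852474535, -0.7671811139109337, -59.57221075887003], [-0.35306127918642266, 0.6811135089246102, -0.641429747594896, 1359.4341929325365], [0.0, 0.0, 0.0, 1.0]]
top [[497.0721168876813, 0.0, 258.75172113530834], [0.0, 497.0721168876813, 199.02414730631193], [0.0, 0.0, 1.0]] [[0.003879968702196267, -0.9997503944469593, -0.02200215094075188, 33.53408900582673], [-0.9949193740268742, -0.0016458981470427198, -0.10066146335744365, 496.2633111717525], [0.10060012439774806, 0.02228092956856181, -0.9946774226595867, 1729.9702343069928], [0.0, 0.0, 0.0, 1.0]]
wrist [[286.5223095957448, 0.0, 257.5598841069924], [0.0, 286.5223095957448, 194.14329090822906], [0.0, 0.0, 1.0]] [[0.27985243642632057, -0.9600385984646305, -0.002916039149760909, -623.3594436709611], [-0.9219299013492371, -0.26958856131683173, 0.27814971616974393, -34.19357358909493], [-0.267820594474063, -0.07515249207572267, -0.9605333060911374, 391.6934910288584], [0.0, 0.0, 0.0, 1.0]]
```

View pics/scene0.png

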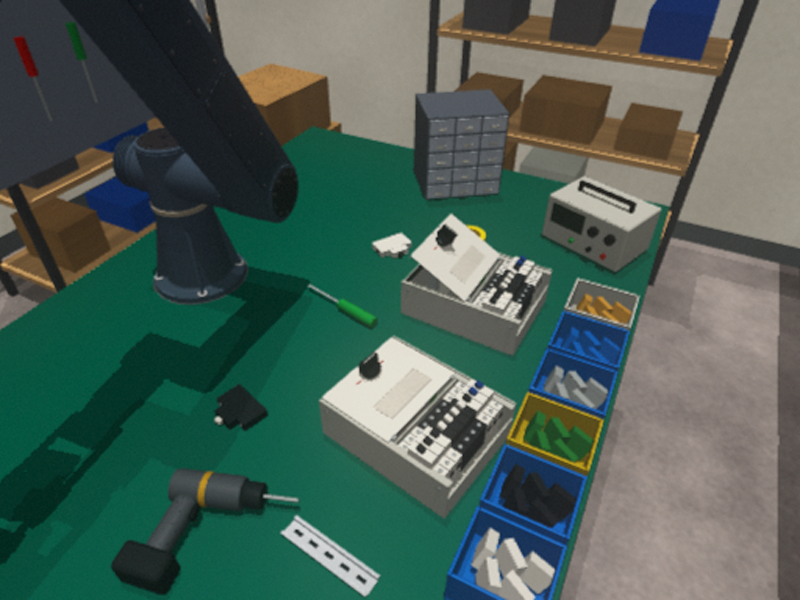

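View pics/top0.png

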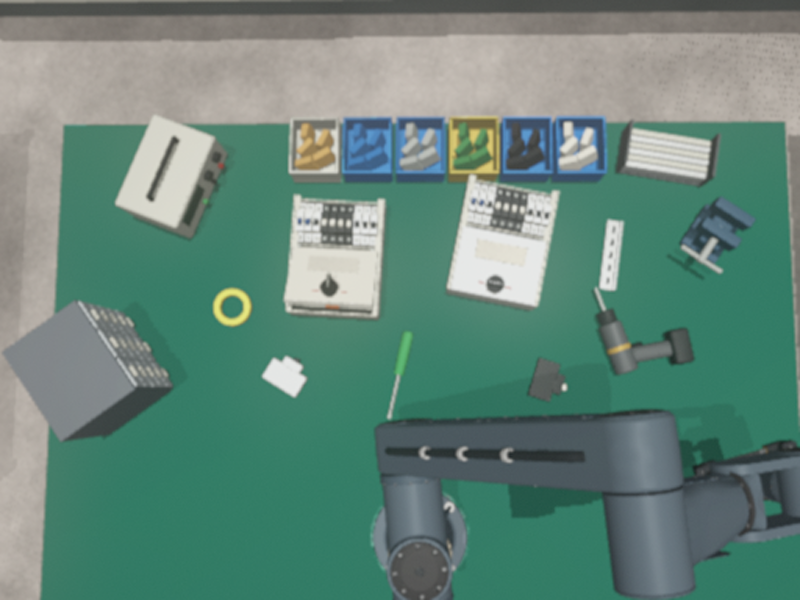

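The unfinished unit is at top px (335,255) in the 800-wide view. Its cover is open and its hinge side is away from the robot. The finished unit is at (505,245). I'll enlarge the first one.

```bash
python3 - <<'E'
from station import eyes
import cv2
d=eyes.snapshot("top")["img"][:,:,::-1]; c=d[118:212,172:256]; cv2.imwrite("pics/tc.png",cv2.resize(c,None,fx=7,fy=6.3 if 0 else 6,interpolation=cv2.INTER_CUBIC) if 0 else cv2.resize(c,None,fx=6,fy=6,interpolation=cv2.INTER_CUBIC))
d=eyes.snapshot("scene")["img"][:,:,::-1]; c=d[130:230,248:360]; cv2.imwrite("pics/sc.png",cv2.resize(c,None,fx=6,fy=6,interpolation=cv2.INTER_CUBIC))
E
```

```text
(no output)
```

View pics/tc.png

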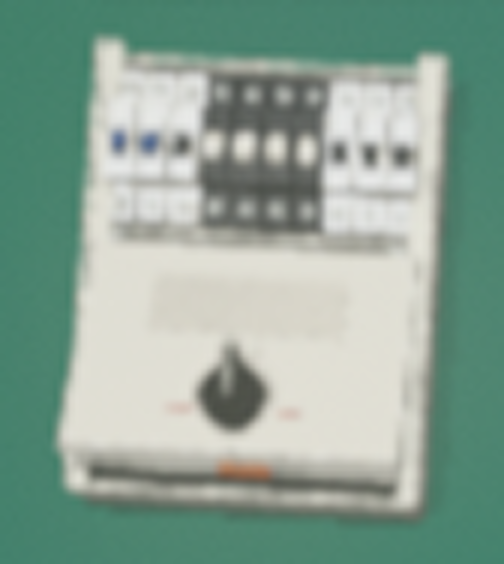

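View pics/sc.png

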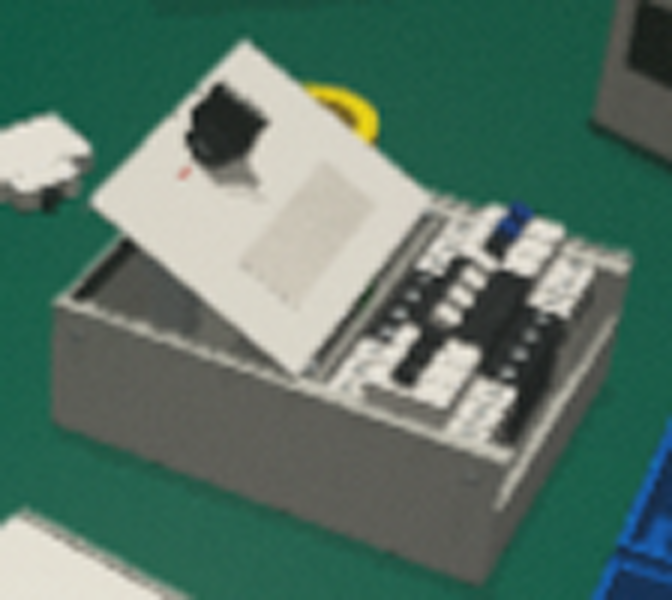

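The top crop shows the cover's free edge running from (60,442) to (395,477), with the orange receptacle under it. The scene crop shows the cover's four corners at (247,40), (92,203), (297,378) and (430,205), and base corners at (55,425) and (485,583). I'll fit the pose to these.

```bash
cat > fit.py <<'E'
from station import eyes
import numpy as np
from scipy.optimize import least_squares
T=eyes.snapshot("top");S=eyes.snapshot("scene")
def proj(d,p):
    q=d["extrinsics"]@np.append(p,1); q=q[:3]; u=d["mtx"]@q; return u[:2]/u[2]
def t(u,v): return np.array([172+(u-3)/6,118+(v-3)/6])
def s(u,v): return np.array([248+(u-3)/6,130+(v-3)/6])
def cov(r,y,h,a): # r from hinge, h above upper face
    return np.array([15-r*np.cos(a)+h*np.sin(a)*1.0,y,89+r*np.sin(a)+h*np.cos(a)])
def world(P,p):
    x,y,w=P[:3]; c,s_=np.cos(w),np.sin(w); return np.array([x+c*p[0]-s_*p[1],y+s_*p[0]+c*p[1],p[2]])
def obs(P):
    a,rim=P[3],P[4]; L=[]
    for yy,uv in((93,(60,442)),(-93,(395,477))): L.append((T,cov(145,yy,0,a),t(*uv)))
    for r_,yy,uv in((145,93,(247,40)),(145,-93,(92,203)),(0,-93,(297,376)),(0,93,(430,205))): L.append((S,cov(r_,yy,0,a),s(*uv)))
    for X,Y,Z,uv in((-130,100,rim,(68,491)),(-130,-100,rim,(420,513)),(130,100,rim,(96,40)),(130,-100,rim,(447,56))): L.append((T,np.array([X,Y,Z]),t(*uv)))
    for X,Y,Z,uv in((-130,-100,0,(55,427)),(130,-100,0,(485,585)),(-130,-100,rim,(55,303)),(130,-100,rim,(500,470))): L.append((S,np.array([X,Y,Z]),s(*uv)))
    L.append((T,cov(118,0,15,a),t(232,397)))
    return L
f=lambda P:np.concatenate([proj(d,world(P,p))-o for d,p,o in obs(P)])
if __name__=="__main__":
    R=least_squares(f,[600,100,0,.6,89],loss="soft_l1")
    P=R.x;print(P.round(4));print(f(P).reshape(-1,2).round(1).tolist())
    for n,p in(("hinge",cov(0,0,0,P[3])),("edge",cov(145,0,0,P[3])),("grip",cov(118,0,30,P[3])),("grip shut",cov(118,0,30,0)),("edge shut",cov(145,0,0,0))):print(n,world(P,p).round(1))
E
python3 fit.py
```

```text
[ 6.17386e+02  1.87497e+02 -5.21000e-02  4.69600e-01  8.24420e+01]
[[-0.1, 0.2], [0.5, -2.7], [-1.2, 0.1], [-1.2, -0.3], [0.3, 0.0], [0.7, -1.2], [-0.0, -1.1], [-0.5, -1.7], [0.6, -0.2], [-0.6, 0.0], [-0.8, -1.2], [-1.0, -0.2], [-0.6, 0.6], [0.1, -0.3], [0.0, -0.2]]
hinge [632.4 186.7  89. ]
edge [503.2 193.5 154.6]
grip [540.8 191.5 169.1]
grip shut [514.5 192.9 119. ]
edge shut [487.6 194.3  89. ]
```

```bash
python3 -m pendant '[{"travel":[2.4,3.3,0.2],"roll":1.3,"grip":-1},{"travel":[2.4,3.3,0.2],"roll":1.3,"grip":-1},{"travel":[2.4,3.3,0.2],"roll":1.3,"grip":-1},{"travel":[2.4,3.3,0.2],"roll":1.3,"grip":-1},{"travel":[2.4,3.3,0.2],"roll":1.3,"grip":-1},{"travel":[2.4,3.3,0.2],"roll":1.3,"grip":-1},{"travel":[2.4,3.3,0.2],"roll":1.3,"grip":-1},{"travel":[2.4,3.3,0.2],"roll":1.3,"grip":-1},{"travel":[2.4,3.3,0.2],"roll":1.3,"grip":-1},{"travel":[2.4,3.3,0.2],"roll":1.3,"grip":-1},{"travel":[2.4,3.3,0.2],"roll":1.3,"grip":-1},{"travel":[2.4,3.3,0.2],"roll":1.3,"grip":-1}]'; python3 -c "
from station import r
print(r.read_state()['qpos'])"
```

```text
t: 1.35
tcp_pos: [462.7, -202.6, 246.9]
tool_rot: [-1.57, -0.0, -1.493]
force: [0.8, 0.0, 0.3]
grip_width: 86.6
[-6.34125711e-01  3.34783455e-01  1.69944204e+00 -3.21978219e-05
  1.10667303e+00 -7.11943449e-01]
```

```bash
python3 -m pendant '[{"travel":[0.2,3.9,0.1],"roll":1.4,"grip":-1},{"travel":[0.2,3.9,0.1],"roll":1.4,"grip":-1},{"travel":[0.2,3.9,0.1],"roll":1.4,"grip":-1},{"travel":[0.2,3.9,0.1],"roll":1.4,"grip":-1},{"travel":[0.2,3.9,0.1],"roll":1.4,"grip":-1},{"travel":[0.2,3.9,0.1],"roll":1.4,"grip":-1},{"travel":[0.2,3.9,0.1],"roll":1.4,"grip":-1},{"travel":[0.2,3.9,0.1],"roll":1.4,"grip":-1},{"travel":[0.2,3.9,0.1],"roll":1.4,"grip":-1},{"travel":[0.2,3.9,0.1],"roll":1.4,"grip":-1},{"travel":[0,0,0],"roll":1.25,"grip":-1},{"travel":[0,0,0],"roll":1.25,"grip":-1}]'; python3 - <<'E'
from station import r,eyes
import cv2
print(r.read_state()['qpos'])
d=eyes.snapshot("wrist"); cv2.imwrite("pics/w1.png",cv2.resize(d["img"][:,:,::-1],(800,600),interpolation=cv2.INTER_CUBIC))
print(r.read_state()['tcp_pos'],r.read_state()['tool_rot'])
E
```

```text
t: 2.35
tcp_pos: [481.5, 188.3, 256.7]
tool_rot: [-1.571, -0.001, -0.048]
force: [-0.4, 0.3, -0.3]
grip_width: 87.4
[ 1.56370436e-01  3.39560403e-01  1.65955038e+00  1.42130572e-04
  1.14178876e+00 -1.36635793e+00]
[481.55639317 187.24791966 256.59738565] [-1.57097450e+00 -3.50842199e-04 -4.63178181e-02]
```

View pics/w1.png

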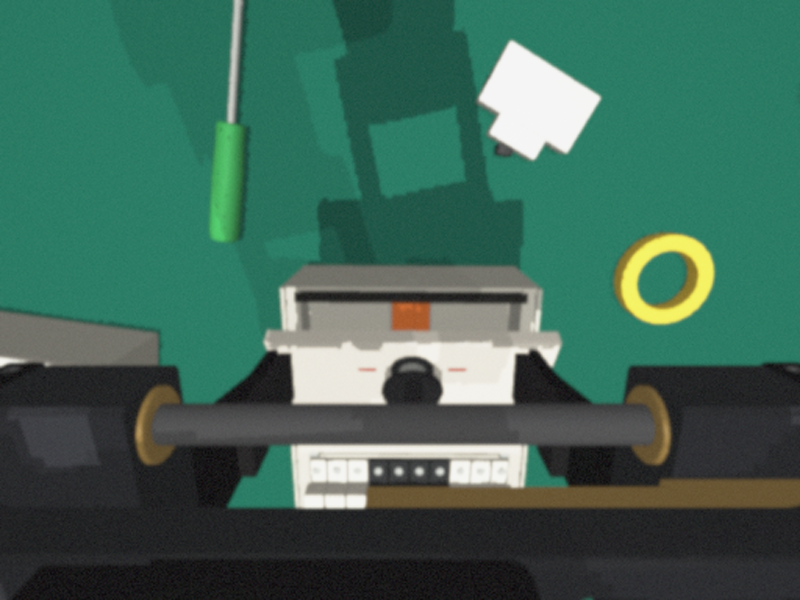

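The wrist view (up = -x, right = +y) shows the knob at about (412,385), the cover edge at rows 335-345 and the receptacle at (410,317). I'll enlarge it to refine the fit.

```bash
python3 - <<'E'
import cv2
from station import eyes
d=eyes.snapshot("wrist")["img"][:,:,::-1]; c=d[165:265,160:370]; cv2.imwrite("pics/w1c.png",cv2.resize(c,None,fx=3.8,fy=3.8,interpolation=cv2.INTER_CUBIC))
E
```

```text
(no output)
```

View pics/w1c.png

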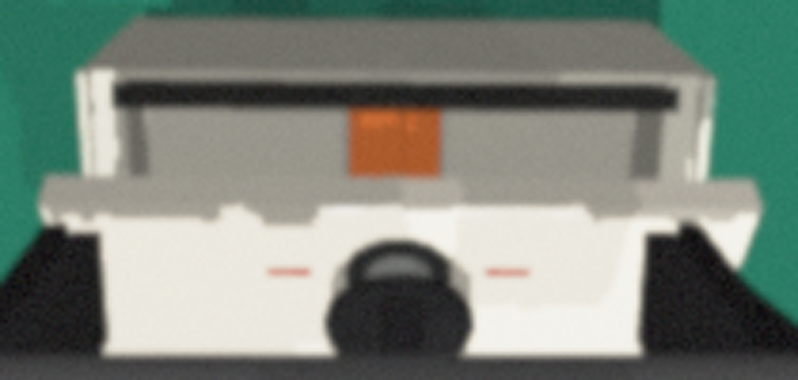

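```bash
cat > fit2.py <<'E'
import fit, numpy as np
from fit import *
W=eyes.snapshot("wrist")
def w(u,v): return np.array([160+(u-1.4)/3.8,165+(v-1.4)/3.8])
def obs2(P):
    a,rim,d=P[3],P[4],P[5]; L=obs(P)
    for y,h,uv in((-93,-3,(42,178)),(93,-3,(755,180)),(-93,0,(42,214)),(93,0,(762,212))): L.append((W,cov(145,y,h,a),w(*uv)))
    for y,uv in((-d,(289,271)),(d,(508,271))): L.append((W,cov(118,y,0,a),w(*uv)))
    for y,uv in((-d,(290,413)),(d,(180,408))): L.append((T,cov(118,y,0,a),t(*uv)))
    for y,z,uv in((-100,rim,(78,72)),(100,rim,(714,79)),):L.append((W,np.array([-130,y,z]),w(*uv)))
    return L
f=lambda P:np.concatenate([proj(d,world(P,p))-o for d,p,o in obs2(P)])
R=least_squares(f,[617,187,-.05,.47,85,30],loss="soft_l1")
P=R.x;print(P.round(4));print(f(P).reshape(-1,2).round(1).tolist())
for n,p in(("hinge",cov(0,0,0,P[3])),("edge",cov(145,0,0,P[3])),("grip",cov(118,0,30,P[3])),("grip shut",cov(118,0,30,0)),("edge shut",cov(145,0,0,0))):print(n,world(P,p).round(1))
E
python3 fit2.py
```

```text
[ 6.197301e+02  1.857526e+02 -5.980000e-02  4.825000e-01  8.589910e+01
  3.009100e+01]
[[0.1, -1.1], [0.8, -3.5], [-0.2, 0.1], [-0.6, -0.4], [0.6, 0.5], [1.4, -0.7], [0.0, -2.1], [-0.4, -2.2], [1.3, -1.3], [0.2, -0.7], [-0.5, -0.9], [-0.8, 0.5], [-0.3, 0.0], [0.5, -0.4], [0.3, -1.2], [-0.0, 4.0], [1.2, 3.4], [-0.7, -3.2], [0.1, -2.7], [0.1, -1.0], [0.2, -1.0], [0.0, -0.7], [0.3, -1.0], [0.0, 0.1], [-0.3, -1.7]]
hinge [634.7 184.9  89. ]
edge [506.5 192.5 156.3]
grip [544.3 190.3 170.3]
grip shut [516.9 191.9 119. ]
edge shut [490.  193.5  89. ]
```

```bash
python3 -m pendant '[{"travel":[1.5,0.15,0],"roll":-0.1,"grip":-1},{"travel":[1.5,0.15,0],"roll":-0.05,"grip":-1},{"travel":[1.4,0.15,0],"roll":0,"grip":-1},{"travel":[0,0,-2.5],"roll":0,"grip":-1},{"travel":[0,0,-2.5],"roll":0,"grip":-1},{"travel":[0,0,-2.5],"roll":0,"grip":-1},{"travel":[0,0,-1],"roll":0,"grip":-1},{"travel":[0,0,0],"roll":0,"grip":-1},{"travel":[0,0,0],"roll":0,"grip":-1}]'; python3 - <<'E'
import cv2
from station import eyes
d=eyes.snapshot("wrist"); cv2.imwrite("pics/w2.png",cv2.resize(d["img"][:,:,::-1],(800,600),interpolation=cv2.INTER_CUBIC))
d=eyes.snapshot("scene")["img"][:,:,::-1]; c=d[100:230,200:370]; cv2.imwrite("pics/s2.png",cv2.resize(c,None,fx=4.5,fy=4.5,interpolation=cv2.INTER_CUBIC))
E
```

```text
t: 3.35
tcp_pos: [526.1, 189.7, 171.7]
tool_rot: [-1.571, 0.0, -0.073]
force: [0.4, -0.0, 0.7]
grip_width: 86.9
```

View pics/w2.png

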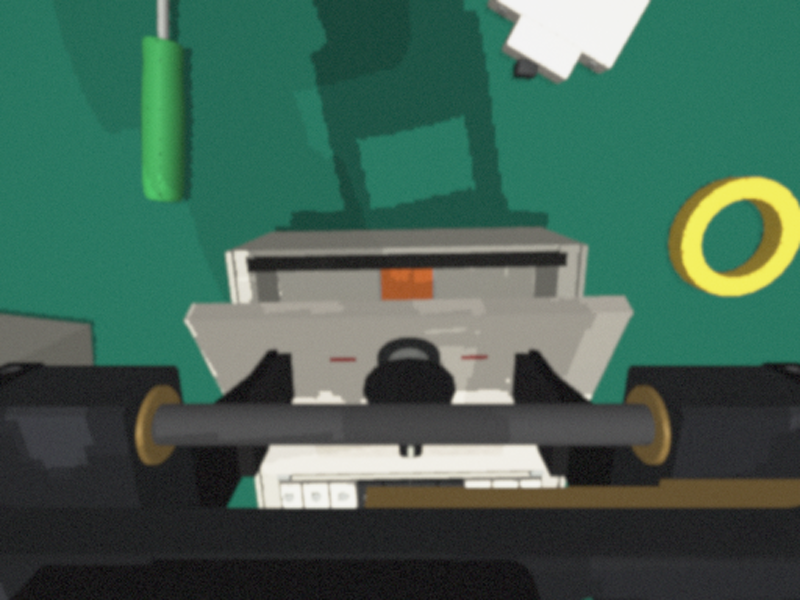

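View pics/s2.png

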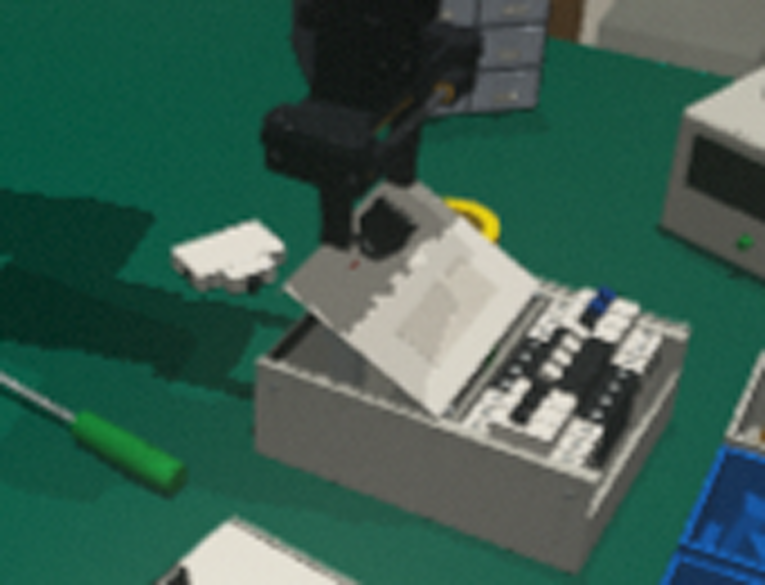

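The fingers straddle the knob, with tips at about (280,370) and (525,370) on either side. Pushing down.

```bash
python3 -m pendant '[{"travel":[0,0,-0.8],"roll":0,"grip":-1},{"travel":[0,0,-0.8],"roll":0,"grip":-1},{"travel":[0,0,-0.8],"roll":0,"grip":-1},{"travel":[0,0,-0.8],"roll":0,"grip":-1},{"travel":[0,0,-0.8],"roll":0,"grip":-1}]';python3 -m pendant '[{"travel":[0,0,-0.8],"roll":0,"grip":-1},{"travel":[0,0,-0.8],"roll":0,"grip":-1},{"travel":[0,0,-0.8],"roll":0,"grip":-1},{"travel":[0,0,-0.6],"roll":0,"grip":-1}]'
```

```text
t: 3.87
tcp_pos: [525.6, 190.2, 130.6]
tool_rot: [-1.571, 0.0, -0.072]
force: [0.1, -0.5, 0.2]
grip_width: 86.9
t: 4.2
tcp_pos: [525.5, 190.1, 100.3]
tool_rot: [-1.571, 0.001, -0.072]
force: [0.3, 0.3, 0.4]
grip_width: 87.1
```

```bash
cat > look.py <<'E'
import cv2,sys
from station import eyes
n=sys.argv[1]
d=eyes.snapshot("wrist"); a=cv2.resize(d["img"][:,:,::-1],(512,384))
d=eyes.snapshot("scene")["img"][:,:,::-1]; c=cv2.resize(d[110:230,220:370],(480,384),interpolation=cv2.INTER_CUBIC)
o=cv2.hconcat([a,c]); cv2.imwrite(f"pics/{n}.png",cv2.resize(o,(800,310)))
E
python3 look.py c3
```

```text
(no output)
```

View pics/c3.png

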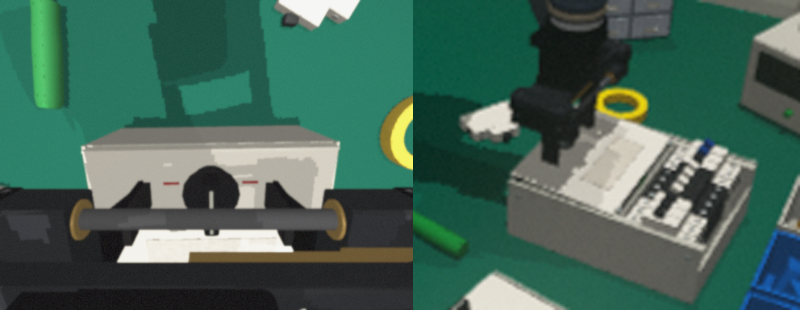

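The cover is moving and nearly shut. Continuing gently until the force rises.

```bash
python3 -m pendant '[{"travel":[0,0,-0.4],"roll":0,"grip":-1},{"travel":[0,0,-0.3],"roll":0,"grip":-1},{"travel":[0,0,0],"roll":0,"grip":-1}]';python3 -m pendant '[{"travel":[0,0,-0.2],"roll":0,"grip":-1},{"travel":[0,0,0],"roll":0,"grip":-1}]';python3 -m pendant '[{"travel":[0,0,-0.15],"roll":0,"grip":-1},{"travel":[0,0,0],"roll":0,"grip":-1}]'
```

```text
t: 4.55
tcp_pos: [525.7, 190.2, 94.2]
tool_rot: [-1.571, 0.0, -0.072]
force: [-0.1, 0.5, 0.3]
grip_width: 87.0
t: 4.72
tcp_pos: [525.8, 190.2, 92.5]
tool_rot: [-1.571, -0.0, -0.072]
force: [-0.0, -1.3, -0.3]
grip_width: 87.2
t: 4.88
tcp_pos: [525.8, 190.2, 91.0]
tool_rot: [-1.571, -0.0, -0.072]
force: [-0.2, 0.4, -0.1]
grip_width: 87.1
```

```bash
python3 -m pendant '[{"travel":[0,0,-0.1],"roll":0,"grip":-1},{"travel":[0,0,0],"roll":0,"grip":-1}]';python3 -m pendant '[{"travel":[0,0,-0.1],"roll":0,"grip":-1},{"travel":[0,0,0],"roll":0,"grip":-1}]'; python3 look.py c4
```

```text
t: 5.05
tcp_pos: [525.8, 190.2, 90.0]
tool_rot: [-1.571, 0.0, -0.072]
force: [-0.2, -0.0, -0.5]
grip_width: 87.0
t: 5.22
tcp_pos: [526.0, 190.2, 89.1]
tool_rot: [-1.571, -0.0, -0.072]
force: [-0.4, 0.8, 0.3]
grip_width: 86.6
```

View pics/c4.png

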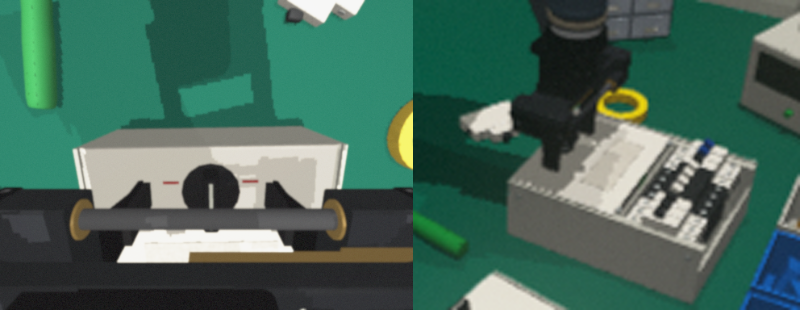

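```bash
for i in 1 2 3 4; do python3 -m pendant '[{"travel":[0,0,-0.1],"roll":0,"grip":-1},{"travel":[0,0,0],"roll":0,"grip":-1}]' | egrep "tcp|force"; done
```

```text
tcp_pos: [526.0, 190.2, 88.7]
force: [-1.2, -1.2, 4.9]
tcp_pos: [526.0, 190.2, 88.4]
force: [-1.9, -0.1, 9.8]
tcp_pos: [526.0, 190.2, 88.1]
force: [-4.1, -1.5, 14.9]
tcp_pos: [526.0, 190.2, 87.8]
force: [-4.4, -1.7, 18.3]
```

Contact came at z≈88.7 and rose to 18 N, so the cover is shut on its seal. Backing off to measure the knob.

```bash
python3 -m pendant '[{"travel":[0,0,3],"roll":0,"grip":-1},{"travel":[0,0,4],"roll":0.2,"grip":-1},{"travel":[-2,0,4],"roll":0,"grip":-1},{"travel":[-4,0,0],"roll":0,"grip":-1},{"travel":[0,0,0],"roll":0,"grip":-1},{"travel":[0,0,0],"roll":0,"grip":-1}]'; python3 - <<'E'
import cv2
from station import eyes
d=eyes.snapshot("wrist")["img"][:,:,::-1]; c=d[130:270,120:400]; cv2.imwrite("pics/w5.png",cv2.resize(c,None,fx=2.8,fy=2.8,interpolation=cv2.INTER_CUBIC))
d=eyes.snapshot("scene")["img"][:,:,::-1]; c=d[100:230,200:370]; cv2.imwrite("pics/s5.png",cv2.resize(c,None,fx=4.5,fy=4.5,interpolation=cv2.INTER_CUBIC))
E
```

```text
t: 6.48
tcp_pos: [463.7, 190.1, 192.4]
tool_rot: [-1.571, 0.003, -0.053]
force: [0.4, -0.5, -0.4]
grip_width: 86.9
```

View pics/w5.png

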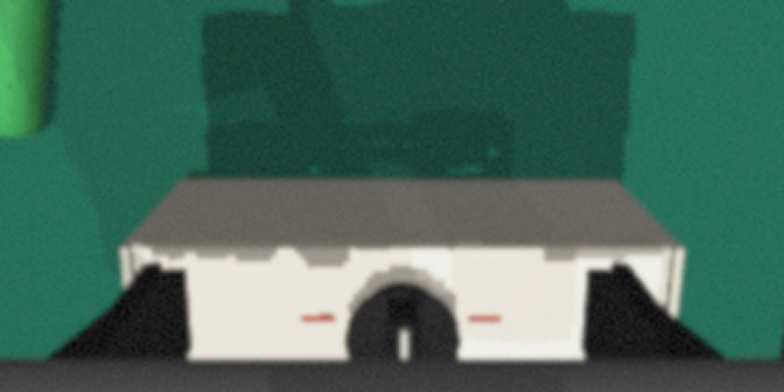

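View pics/s5.png

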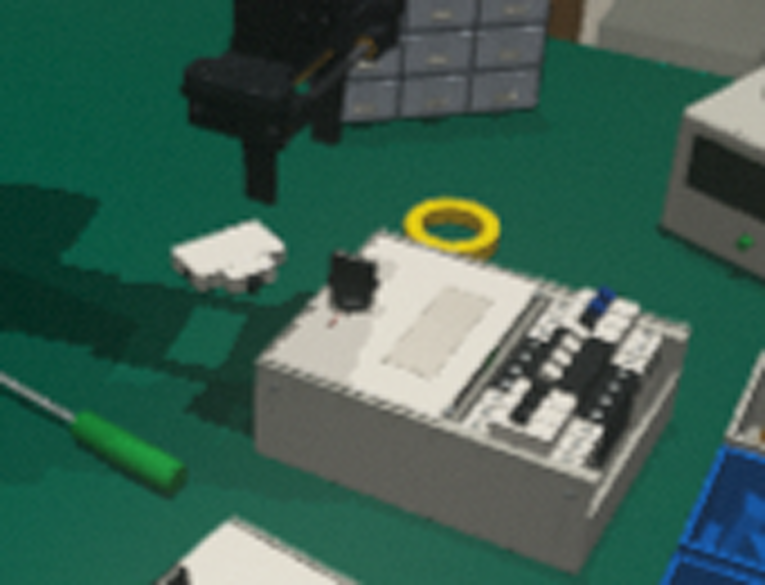

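The cover is shut in both views. The wrist crop shows the dashes at (318,319) and (485,319) and the near edge of the flange at (403,284). I'll back-project them.

```bash
python3 - <<'E'
import cv2,numpy as np
from station import eyes,r
d=eyes.snapshot("wrist")
def bp(d,u,v,z):
    E=d["extrinsics"];R,t=E[:3,:3],E[:3,3];c=-R.T@t;k=R.T@np.linalg.inv(d["mtx"])@[u,v,1];return c+k*(z-c[2])/k[2]
w=lambda u,v,z:bp(d,120+(u-.9)/2.8,130+(v-.9)/2.8,z).round(1)
print(w(318,319,89),w(485,319,89),"flange near",w(403,284,109),"flange L/R",w(348,340,109),w(458,340,109),"rim",w(125,247,86),w(682,249,86),"base",w(184,180,0),w(620,180,0))
s=eyes.snapshot("scene")["img"]
t=eyes.snapshot("top");cv2.imwrite("pics/t5.png",cv2.resize(t["img"][110:215,165:265,::-1],None,fx=6,fy=6,interpolation=cv2.INTER_CUBIC))
E
```

```text
[519.9 163.7  89. ] [523.1 224.3  89. ] flange near [499.  195.2 109. ] flange L/R [518.5 175.6 109. ] [520.5 212.8 109. ] rim [489.6  96.7  86. ] [500.8 295.5  86. ] base [489.7  97.1   0. ] [500.2 297.5   0. ]
```

View pics/t5.png

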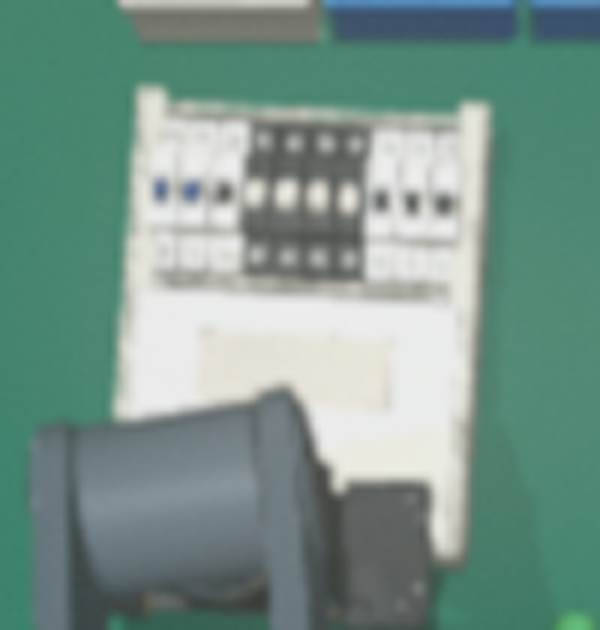

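Knob axis ≈ (520, 193.8) from four agreeing estimates (x 517–522). Moving over it, then down until the tips are just above the flange.

```bash
python3 -m pendant '[{"travel":[2.8,0.18,0],"roll":0,"grip":-1},{"travel":[2.8,0.18,0],"roll":0,"grip":-1},{"travel":[0,0,-2],"roll":0,"grip":-1},{"travel":[0,0,-3],"roll":0,"grip":-1},{"travel":[0,0,-3],"roll":0,"grip":-1},{"travel":[0,0,0],"roll":0,"grip":-1},{"travel":[0,0,0],"roll":0,"grip":-1}]'; python3 look.py c6
```

```text
t: 7.32
tcp_pos: [522.4, 193.4, 110.5]
tool_rot: [-1.572, 0.005, -0.055]
force: [0.2, -0.3, 0.2]
grip_width: 87.0
```

View pics/c6.png

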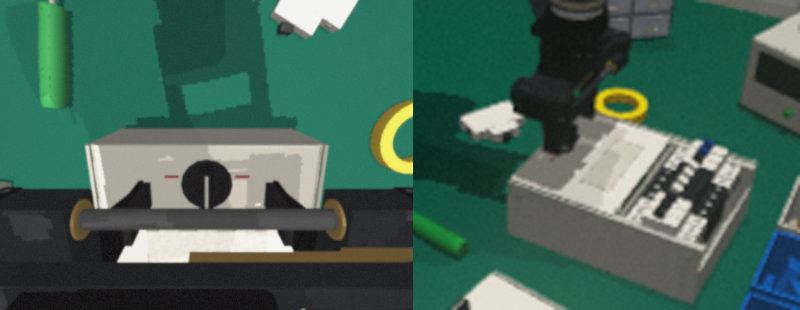

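```bash
python3 -m pendant '[{"travel":[-0.2,0.03,0.2],"roll":0,"grip":-1},{"travel":[0,0,0],"roll":0,"grip":0},{"travel":[0,0,0],"roll":0,"grip":0.5},{"travel":[0,0,0],"roll":0,"grip":1},{"travel":[0,0,0],"roll":0,"grip":1},{"travel":[0,0,0],"roll":0,"grip":1},{"travel":[0,0,0],"roll":0,"grip":1},{"travel":[0,0,0],"roll":0,"grip":1}]' 8;python3 -m pendant '[{"travel":[0,0,0],"roll":0,"grip":1},{"travel":[0,0,0],"roll":0,"grip":1},{"travel":[0,0,0],"roll":0,"grip":1}]'
```

```text
t: 8.08
tcp_pos: [521.2, 194.1, 114.3]
tool_rot: [-1.571, 0.0, -0.054]
force: [-0.9, -0.6, -0.1]
grip_width: 48.4
t: 8.33
tcp_pos: [521.1, 194.1, 114.2]
tool_rot: [-1.571, 0.0, -0.054]
force: [0.1, 0.3, 0.2]
grip_width: 28.5
```

```bash
python3 -m pendant '[{"travel":[0,0,0],"roll":0,"grip":1},{"travel":[0,0,0],"roll":0,"grip":1},{"travel":[0,0,0],"roll":0,"grip":1},{"travel":[0,0,0],"roll":0,"grip":1},{"travel":[0,0,0],"roll":0,"grip":1}]'; python3 look.py c7; python3 -c "
from station import r
s=r.read_state();print(s['force'],s['grip_width'],s['moment'])"
```

```text
t: 8.75
tcp_pos: [521.1, 192.9, 114.3]
tool_rot: [-1.573, 0.0, -0.053]
force: [0.3, -5.4, 0.7]
grip_width: 9.5
[ 0.34627562 -6.34344081  0.38242292] 9.838409195225314 [-0.80832811 -0.15266187  0.03963742]
```

View pics/c7.png

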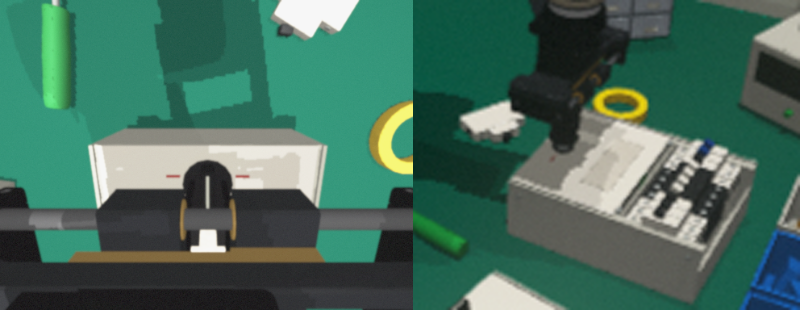

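Wing gripped at 9.5 mm. The -6 N in y means I'm about 1.3 mm too far in +y, so I'll correct that and press down.

```bash
python3 -m pendant '[{"travel":[0,-0.13,0],"roll":0,"grip":1},{"travel":[0,0,0],"roll":0,"grip":1}]' ; for i in 1 2 3 4; do python3 -m pendant '[{"travel":[0,0,-0.15],"roll":0,"grip":1},{"travel":[0,0,0],"roll":0,"grip":1}]' | egrep "tcp|force|width"; done
```

```text
t: 9.02
tcp_pos: [521.1, 192.6, 114.3]
tool_rot: [-1.571, 0.0, -0.055]
force: [0.0, -1.2, 1.0]
grip_width: 10.0
tcp_pos: [521.2, 192.7, 113.0]
force: [-0.6, -2.1, 4.4]
grip_width: 9.9
tcp_pos: [521.2, 192.7, 111.4]
force: [-1.5, -3.1, 5.9]
grip_width: 10.1
tcp_pos: [521.2, 192.7, 110.0]
force: [-1.2, -1.9, 6.8]
grip_width: 10.0
tcp_pos: [521.2, 192.7, 108.6]
force: [-1.2, -2.7, 6.6]
grip_width: 9.9
```

```bash
for i in 1 2 3; do python3 -m pendant '[{"travel":[0,0,-0.1],"roll":0,"grip":1},{"travel":[0,0,0],"roll":0,"grip":1}]' | egrep "tcp|force"; done
```

```text
tcp_pos: [521.3, 192.7, 108.0]
force: [-1.8, -2.8, 7.3]
tcp_pos: [521.6, 192.7, 107.3]
force: [-1.7, -4.3, 10.2]
tcp_pos: [521.8, 192.6, 106.4]
force: [-1.6, -3.2, 9.8]
```

```bash
for i in 1 2 3; do python3 -m pendant '[{"travel":[0,0,-0.06],"roll":0,"grip":1},{"travel":[0,0,0],"roll":0,"grip":1}]' | egrep "tcp|force"; done; python3 look.py c8
```

```text
tcp_pos: [522.0, 192.7, 105.9]
force: [-1.4, -3.0, 9.5]
tcp_pos: [522.1, 192.6, 105.3]
force: [-1.1, -3.7, 10.4]
tcp_pos: [522.3, 192.6, 104.8]
force: [-1.3, -3.4, 9.5]
```

View pics/c8.png

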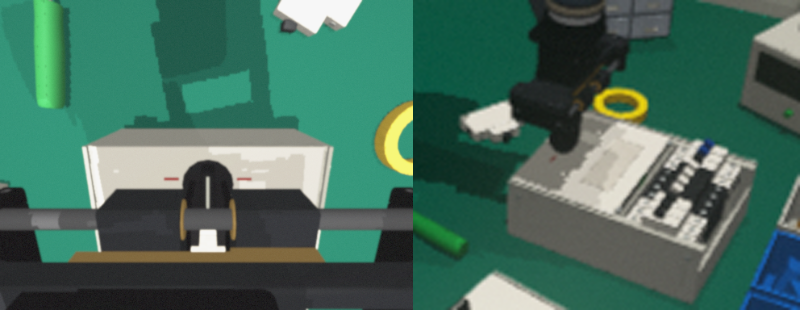

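```bash
for i in 1 2 3 4; do python3 -m pendant '[{"travel":[0,0,-0.05],"roll":0,"grip":1},{"travel":[0,0,0],"roll":0,"grip":1}]' | egrep "tcp|force"; done
```

```text
tcp_pos: [522.4, 192.6, 104.3]
force: [0.0, -3.3, 10.6]
tcp_pos: [522.5, 192.6, 103.8]
force: [-1.5, -3.5, 9.9]
tcp_pos: [522.6, 192.6, 103.4]
force: [-0.3, -3.2, 9.8]
tcp_pos: [522.6, 192.6, 103.1]
force: [-1.2, -4.4, 11.9]
```

```bash
for i in 1 2; do python3 -m pendant '[{"travel":[0,0,-0.05],"roll":0,"grip":1},{"travel":[0,0,0],"roll":0,"grip":1}]' | egrep "tcp|force"; done
```

```text
tcp_pos: [522.6, 192.6, 102.9]
force: [-1.5, -5.2, 14.1]
tcp_pos: [522.7, 192.6, 102.8]
force: [-2.1, -4.5, 16.6]
```

Bottom found: stiff from z≈103.0, which is about 6 mm of knob travel. Easing up about half a millimetre off it and unloading the sideways force.

```bash
python3 -m pendant '[{"travel":[0,-0.08,0.15],"roll":0,"grip":1},{"travel":[0,0,0],"roll":0,"grip":1},{"travel":[0,0,0],"roll":0,"grip":1}]'
```

```text
t: 12.03
tcp_pos: [522.6, 192.5, 103.2]
tool_rot: [-1.57, -0.004, -0.054]
force: [-0.1, -0.9, 8.4]
grip_width: 9.8
```

```bash
python3 -m pendant '[{"travel":[0,0,0],"roll":-1,"grip":1},{"travel":[0,0,0],"roll":-1,"grip":1},{"travel":[0,0,0],"roll":-1,"grip":1},{"travel":[0,0,0],"roll":0,"grip":1}]'; python3 -c "
from station import r
s=r.read_state();print(s['moment'])"; python3 -m pendant '[{"travel":[0,0,0],"roll":-1,"grip":1},{"travel":[0,0,0],"roll":-1,"grip":1},{"travel":[0,0,0],"roll":0,"grip":1}]'; python3 -c "
from station import r
s=r.read_state();print(s['moment'])"
```

```text
t: 12.37
tcp_pos: [522.3, 191.1, 103.2]
tool_rot: [-1.572, -0.003, -0.318]
force: [-1.0, -6.3, 9.6]
grip_width: 9.5
[-1.05526503 -0.04566153  0.01247041]
t: 12.62
tcp_pos: [521.9, 190.2, 103.1]
tool_rot: [-1.573, -0.003, -0.492]
force: [-0.7, -9.2, 11.0]
grip_width: 10.2
[-1.56709993  0.08409704  0.07230877]
```

It turns freely. The sideways force and the TCP drift (-0.7, -2.3 mm) show that the knob axis lies 5.7 mm toward -x of my TCP, at (516.9, 192.8), which matches my earlier fit. I'll follow the circle with the moves instead of fighting it.

```bash
python3 -m pendant '[{"travel":[-0.03,-0.12,0.02],"roll":0,"grip":1},{"travel":[-0.04,-0.12,0.01],"roll":0,"grip":1},{"travel":[-0.03,-0.045,0],"roll":-1.1,"grip":1},{"travel":[-0.03,-0.045,0],"roll":-1.1,"grip":1},{"travel":[0,0,0],"roll":0,"grip":1}]'; python3 -m pendant '[{"travel":[-0.04,-0.04,0],"roll":-1.1,"grip":1},{"travel":[-0.04,-0.04,0],"roll":-1.1,"grip":1},{"travel":[0,0,0],"roll":0,"grip":1}]'
```

```text
t: 13.03
tcp_pos: [521.2, 188.9, 103.3]
tool_rot: [-1.568, -0.002, -0.686]
force: [-1.0, -3.2, 7.3]
grip_width: 10.1
t: 13.28
tcp_pos: [520.4, 188.1, 103.3]
tool_rot: [-1.568, -0.002, -0.878]
force: [-0.4, -2.4, 7.5]
grip_width: 10.3
```

Forces are small. Continuing.

```bash
python3 -m pendant '[{"travel":[-0.045,-0.04,0],"roll":-1.1,"grip":1},{"travel":[-0.045,-0.04,0],"roll":-1.1,"grip":1},{"travel":[0,0,0],"roll":0,"grip":1}]';  python3 -m pendant '[{"travel":[-0.05,-0.03,0],"roll":-1.1,"grip":1},{"travel":[-0.05,-0.025,0],"roll":-1.1,"grip":1},{"travel":[0,0,0],"roll":0,"grip":1}]'
```

```text
t: 13.53
tcp_pos: [519.4, 187.4, 103.3]
tool_rot: [-1.568, -0.001, -1.07]
force: [-0.3, -1.6, 6.8]
grip_width: 9.5
t: 13.78
tcp_pos: [518.3, 186.9, 103.3]
tool_rot: [-1.568, -0.0, -1.262]
force: [-1.2, -1.8, 7.9]
grip_width: 10.1
```

```bash
python3 -m pendant '[{"travel":[-0.055,-0.015,0],"roll":-1.1,"grip":1},{"travel":[-0.055,-0.01,0],"roll":-1.1,"grip":1},{"travel":[0,0,0],"roll":0,"grip":1}]'; python3 look.py c9
```

```text
t: 14.03
tcp_pos: [517.1, 186.6, 103.3]
tool_rot: [-1.568, 0.0, -1.454]
force: [-0.9, -2.3, 7.3]
grip_width: 9.8
```

View pics/c9.png

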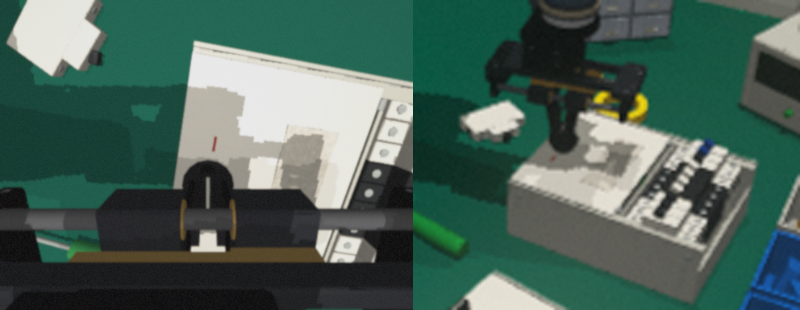

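The wing is almost pointing at the dash (213,143). Finishing the last ~10°.

```bash
python3 -m pendant '[{"travel":[-0.05,0,0],"roll":-1.05,"grip":1},{"travel":[-0.05,0,0],"roll":-1.05,"grip":1},{"travel":[0,0,0],"roll":0,"grip":1}]'; python3 look.py c10; python3 -c "
from station import r
s=r.read_state();print(s['moment'])"
```

```text
t: 14.38
tcp_pos: [516.0, 186.6, 103.3]
tool_rot: [-1.568, 0.001, -1.637]
force: [-0.6, -1.9, 7.9]
grip_width: 9.7
[-0.48230147  0.04426679 -0.02643065]
```

View pics/c10.png

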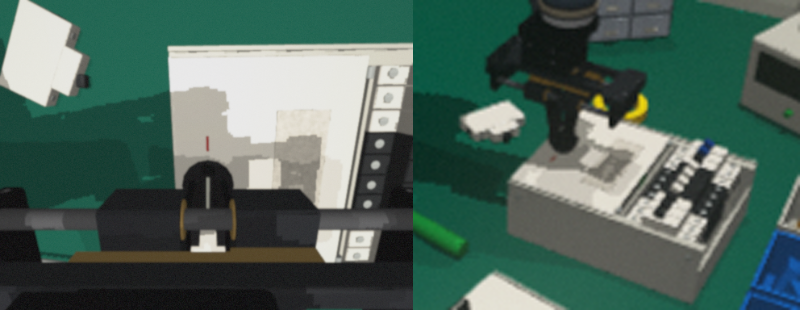

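The white line at (208,190) lines up with the red dash at (208,143). Easing up to let the foot rise into the notch.

```bash
for i in 1 2 3; do python3 -m pendant '[{"travel":[0,0,0.08],"roll":0,"grip":1},{"travel":[0,0,0],"roll":0,"grip":1}]' | egrep "tcp|force"; done
```

```text
tcp_pos: [516.0, 186.6, 103.9]
force: [-1.7, -2.0, 6.7]
tcp_pos: [516.0, 186.6, 104.6]
force: [-1.1, -0.9, 5.7]
tcp_pos: [516.0, 186.6, 105.4]
force: [-0.6, -1.6, 5.6]
```

```bash
for i in 1 2; do python3 -m pendant '[{"travel":[0,0,0.08],"roll":0,"grip":1},{"travel":[0,0,0],"roll":0,"grip":1}]' | egrep "tcp|force"; done
```

```text
tcp_pos: [516.0, 186.6, 106.1]
force: [-1.3, -2.3, 5.1]
tcp_pos: [515.9, 186.6, 106.8]
force: [0.2, -2.1, 5.7]
```

```bash
for i in 1 2; do python3 -m pendant '[{"travel":[0,0,0.06],"roll":0,"grip":1},{"travel":[0,0,0],"roll":0,"grip":1}]' | egrep "tcp|force"; done
```

```text
tcp_pos: [515.9, 186.6, 106.9]
force: [1.9, -1.2, 3.0]
tcp_pos: [515.9, 186.6, 107.0]
force: [3.5, 0.9, -3.1]
```

Caught: the knob stops rising at z≈106.9 and the force reverses. Unloading and opening the gripper.

```bash
python3 -m pendant '[{"travel":[0,0,-0.05],"roll":0,"grip":1},{"travel":[0,0,0],"roll":0,"grip":0},{"travel":[0,0,0],"roll":0,"grip":-0.5},{"travel":[0,0,0.1],"roll":0,"grip":-1},{"travel":[0,0,0],"roll":0,"grip":-1},{"travel":[0,0,0],"roll":0,"grip":-1},{"travel":[0,0,0],"roll":0,"grip":-1}]' | egrep "tcp|force|width"; python3 -m pendant '[{"travel":[0,0,1],"roll":0,"grip":-1},{"travel":[0,0,2],"roll":0,"grip":-1},{"travel":[0,0,3],"roll":0,"grip":-1},{"travel":[0,0,3],"roll":0,"grip":-1},{"travel":[-3,0,3],"roll":0,"grip":-1},{"travel":[-4,0,1],"roll":0,"grip":-1},{"travel":[-4,0,0],"roll":0,"grip":-1},{"travel":[0,-4,0],"roll":0,"grip":-1},{"travel":[0,-4,0],"roll":0,"grip":-1},{"travel":[0,-4,0],"roll":0,"grip":-1},{"travel":[0,-4,0],"roll":0,"grip":-1},{"travel":[0,-4,0],"roll":0,"grip":-1}]'; python3 - <<'E'
import cv2
from station import eyes
d=eyes.snapshot("scene")["img"][:,:,::-1]; c=d[110:230,230:370]; cv2.imwrite("pics/s11.png",cv2.resize(c,None,fx=5,fy=5,interpolation=cv2.INTER_CUBIC))
t=eyes.snapshot("top")["img"][:,:,::-1];cv2.imwrite("pics/t11.png",cv2.resize(t,(800,600),interpolation=cv2.INTER_CUBIC))
cv2.imwrite("pics/t11c.png",cv2.resize(t[118:212,172:256],None,fx=6,fy=6,interpolation=cv2.INTER_CUBIC))
E
```

```text
tcp_pos: [514.9, 186.2, 107.9]
force: [-0.3, 0.1, -0.3]
grip_width: 41.9
t: 17.23
tcp_pos: [405.3, -15.1, 238.4]
tool_rot: [-1.569, -0.0, -1.632]
force: [0.2, -0.1, -0.3]
grip_width: 87.1
```

View pics/s11.png

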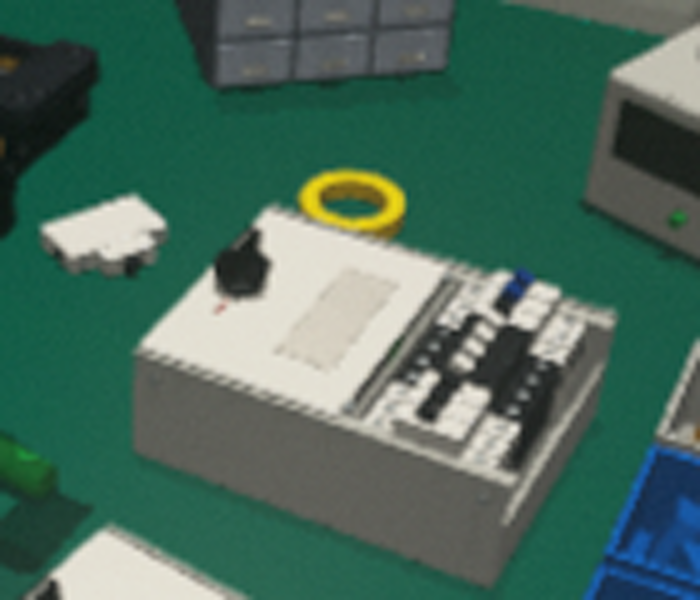

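View pics/t11.png

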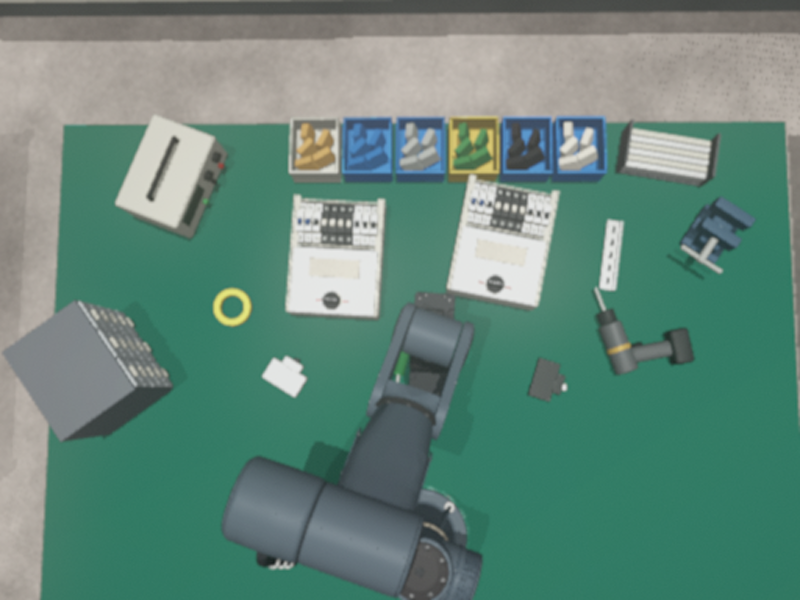

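View pics/t11c.png

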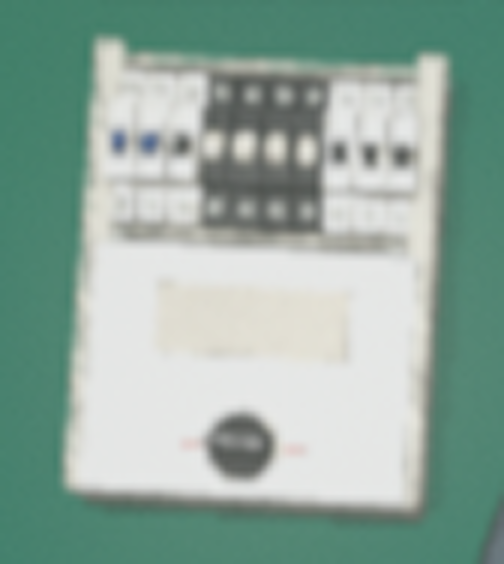

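The cover is shut and flush. The wing, at (240,443) in the crop, lies along the dashes at (192,443) and (292,450). Everything else is where it was, and the robot is clear.

```bash
python3 -c "
from station import hand_in
print(hand_in())"
```

```text
the job is handed in; nothing more can be done
None
```

The cover is shut, the knob is locked crosswise, and I handed the job in at about 17 s; the hand-in gives no verdict.

- **Closing the cover:** I pushed it shut with the open fingers on either side of the knob. It met the seal at z≈88.7 mm, and the force peaked at about 18 N against the 40 N limit.
- **Pressing the knob:** I gripped the wing with 8 N and pressed until the bottom was clear. That was about 6 mm of knob travel at up to 16.6 N, less than half of it spring; I then eased about 0.5 mm back up.
- **Turning it:** I turned it a quarter turn clockwise, with the wing lining up with the red dashes. On easing up, the knob stopped rising about 2 mm in and the force reversed, so the cam had caught.

**Disagreements along the way:**
- My camera estimate of the knob axis was about 4–5 mm off in x. Sideways force reached about 9 N early in the turn, and I corrected for it.
- The fingers probably slipped a few millimetres down the wing before they bore on the flange.

**Last checks:** after I backed away, the top and scene pictures showed the cover flush, the wing along the dashes and everything else where it had been. The tool force read about zero.

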